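Uncover the purifier's flush dial and hold it at the third click

ROBOT

A 6-joint arm with a two-finger parallel gripper is mounted at the origin on the work surface. World frame = base frame: x ahead of the robot, y to its left, z up, the work surface at z = 0. Lengths are in m, angles in rad, forces in N, time in s.
With the tool pointing down it reaches from about 0.325 to 0.75 m from the base axis. Payload 7.6 kg.
Tool frame: the origin (TCP) lies midway between the tips of the shut fingers; the grasp point (between the pads) lies 19 mm behind it; z points along the fingers, y is the line along which they close (so a half turn about z gives the same grasp; the last joint's range is limited). The gripper opens to 85 mm and grips with 20 to 120 N. Pads are 22 mm wide; open, the fingers measure 114 mm over their backs; the gripper's body (76 mm by 85 mm) begins 54 mm behind the grasp point. The pads swing forward as they close: fully open they stand 13 mm farther back than shut.
Start: joints at [-1.368, 0.052, 1.401, -0, 1.689, -0.07], TCP at [0.141, -0.506, 0.231] pointing down, gripper open.
Joint ranges: [-2.9, 2.9], [-0.91, 2.17], [0.12, 2.37], [-1.06, 4.2], [0.26, 2.73], [-2.93, 2.93]. Speed limits (rad/s): [2.57, 2.57, 3.01, 3.14, 3.14, 3.14].

INTERFACE

Orientations are given as a rotation vector (axis times angle).
In Python, from station import manip gives the robot as it stands.
- The arm moves only by the shell command python3 -m creep 'ROWS'. ROWS is JSON, a list of rows, each a list of 3 entries, a list of its own where there are three numbers: the shift along the tool's x, y, z in m, then the turn, a rotation vector about the tool's x, y, z in rad, then the closure, from -1 (fully open) to 1 (shut), so that 0 is half open. In form: [[[tx, ty, tz], [wx, wy, wz], jaw], ...]. A call has exactly 5 rows; each row is the pose to reach, as a shift and turn from the pose commanded when the call began, along the tool's axes at that moment; what a row does not reach only later rows make up. A row lasts 1/12 s, in which the tool goes at most 41.7 mm and 7.16 degrees, less where a joint would pass 70% of its speed; a pose out of reach is approached as far as the arm can. A call with a gripper value outside its range is refused whole. The fingers move at their own pace and stop on an object; the grip force is fixed at half the most. Time passes only in rows, so rows that repeat a pose let the fingers close, or fill a call up. It gives the time, the measured TCP pose, the force, the opening and the grip force at its end, in the units of the state.
- manip.read_state(): the state, without advancing time (a new reading comes with each control period).
- manip.camera(name): name is "scene" or "side" or "wrist"; returns a dict with "img" (384x512x3 uint8, red, green, blue), "depth" (384x512 float32, m along the optical axis (not along the pixel's ray), 0 where there is no reading), "intrinsics" (3x3 intrinsics, pixels), "k1" (the pictures are not rectified: a ray, as slopes to the right and down, at radius r is drawn at 1 + k1 r^2 times it, then the intrinsics apply), "rvec" (rotation vector, rad) and "tvec" (3), from world to camera coordinates, as OpenCV has them. Camera axes: x right, y down, z forward; pixel columns grow to the right and rows downward; lengths in m; the calibration is good to about 2 mm. A picture is of the moment at which its call begins.
- manip.job_done(): hands the job in; it is judged then, once.
The state is a dict: "time": time; "q": joint angles; "qd": joint speeds; "joint_efforts": joint torques, N m; "ee_pos": TCP position; "eef_rot": TCP orientation; "wrist_force": force on the tool from outside, world axes, zero at the start; "moment": the same for the moment, N m; "gripper_width": opening from 0.0 (shut) to 1.0 (fully open); "grip_force": force on a finger pad.
Only numpy, scipy, OpenCV 4.12 (cv2) and the standard library are available. Lean on these libraries where they do the work, as an engineer would, in place of code of your own. Each camera call takes 0.05 s, during which the arm holds its last target. There are 200 camera calls.

TASK

Flush the under-sink water purifier: lift the loose lid off the round flush unit by its knob and set it down gently, right way up, flat on the bare melamine base beside the unit, without dropping it. Then turn the spring-return dial inside the unit clockwise (seen from above), past its first two clicks to the third and last one, and keep holding it there: finish while still holding the dial with the gripper, since the spring turns it back as soon as it is let go. Leave the pump dispenser, the stacked tubs and the scraper where they are.

Things in the scene. Friction and masses are not known exactly. Their poses are not given: they have to be found in the camera images.
- flush_unit: Grey round plastic unit fixed to the base: 150 mm across, 95 mm tall, open-topped well 138 mm across inside, well floor at 35 mm; pipe stubs low on its own +y and -y sides. Origin: centre of underside, z up. The dial is in mid-well, hidden by the lid at first. White marks on its floor: a bar for rest (its own -x side), then clockwise 1, 2, 3 dots for the clicks.
- lid: Loose round white lid, about 0.14 kg, resting on the unit's rim. Origin: centre of underside, z up. Plug 128 mm across, z 0-6 mm (in the well, 5 mm play all round); flange 154 mm across, z 6-11; round black knob on the axis: stem 16 mm across to z 24, head 28 mm across from z 24 to 44. On the base it stands on its plug, origin at the base's height.
- dial_grip (a point): Point on the dial's vertical axis in its upright black grip bar, 68 mm above the base. Bar: 46 mm long along this point's x, 13 mm thick along y, 45 to 83 mm above the base (top 12 mm below the rim); turns with the dial. Under it a disc 60 mm across, top at 45 mm. Pointer nose at the -x end. At rest the bar lies along the unit's own x axis.
- flush_dial (a joint): Dial angle, rad: 0 at rest, grows clockwise seen from above. Clicks at about 0.35, 0.70 and 1.05; end stop at 1.10. At the third click means above 0.95. Let go at any angle, it springs back to 0. Needs about 0.06 N m at rest, 0.11 N m at the third click, some 0.03 N m more at the humps between clicks.
- dispenser: Closed green pump dispenser bottle with a white pump head, 66 mm in diameter, 180 mm tall, loose, standing. Origin: centre of its underside. To be left alone.
- tubs: Nested pair of empty clear plastic tubs, 120 mm in diameter at the rim, 88 mm tall, loose. Origin: centre of the underside. To be left alone.
- scraper: Small aluminium scraper lying flat, 160 mm long, 70 mm wide at the blade, 12 mm thick, loose. Origin: on its underside, near the middle of its length (handle along its own -x). To be left alone.
Things that resemble listed ones, but are neither listed nor needed, are in the scene too. What is meant by the lid is not orange or purple, and is the larger of those in its own colour.

How it is judged:
By the outcome, as a careful person would: the job done as asked, in the order asked, and still so for the second after the job is handed in, while the arm keeps its last pose, push and grip.
It also fails if it takes over 58 s, if anything falls off the work surface, if the arm or the gripper's body presses on something with over 40 N, if the wrist force passes 120 N, or if a joint passes its speed limit or range.

## Working session

There is one attempt and no reset: what is moved stays moved. The work goes in short steps, Python scripts to look and compute and a shell command to move; the robot and the scene stay as the last step left them, time stands still between calls to the robot, and variables do not carry over. Pictures are saved under pics/ and viewed, at most 10 in all, crops included, and the job is handed in when it is done.

```bash
ls; mkdir -p pics; cat > h.py <<'E'
import numpy as np, cv2, pickle
from station import manip
def snap(name,fn):
    c=manip.camera(name); pickle.dump(c,open(f'pics/{fn}.pkl','wb'))
    cv2.imwrite(f'pics/{fn}.png',c['img'][:,:,::-1]); return c
def load(fn): return pickle.load(open(f'pics/{fn}.pkl','rb'))
def ray(c,u,v):
    K=np.array(c['intrinsics']); d=np.array([(u-K[0,2])/K[0,0],(v-K[1,2])/K[1,1]])
    s=d.copy()
    for _ in range(20): s=d/(1+c['k1']*(s@s))
    R=cv2.Rodrigues(np.array(c['rvec'],float))[0]; t=np.array(c['tvec'],float).ravel()
    return -R.T@t, R.T@np.array([s[0],s[1],1.0])
def at_z(c,u,v,z):
    o,d=ray(c,u,v); return o+d*(z-o[2])/d[2]
def at_depth(c,u,v):
    o,d=ray(c,u,v); p=c['depth'][int(round(v))-1:int(round(v))+2,int(round(u))-1:int(round(u))+2]
    return o+d*np.median(p)
def two(c1,p1,c2,p2):
    o1,d1=ray(c1,*p1);o2,d2=ray(c2,*p2)
    A=np.stack([d1,-d2],1); s=np.linalg.lstsq(A,o2-o1,rcond=None)[0]
    a=o1+s[0]*d1;b=o2+s[1]*d2
    return (a+b)/2, np.linalg.norm(a-b)
def proj(c,P):
    R=cv2.Rodrigues(np.array(c['rvec'],float))[0]; t=np.array(c['tvec'],float).ravel()
    q=R@np.array(P)+t; s=q[:2]/q[2]; s=s*(1+c['k1']*(s@s)); K=np.array(c['intrinsics'])
    return K[0,0]*s[0]+K[0,2],K[1,1]*s[1]+K[1,2]
E
python3 - <<'E'
from h import *
np.set_printoptions(precision=4,suppress=True)
a=snap('scene','s0');b=snap('side','d0');w=snap('wrist','w0')
m=np.vstack([np.hstack([a['img'],b['img']])])
cv2.imwrite('pics/sd0.png',cv2.resize(m,(800,300),interpolation=cv2.INTER_AREA)[:,:,::-1])
print(manip.read_state())
for c in(a,b,w):print(ray(c,256,192),c['k1'])
E
```

```text
pics
{'time': 0.15, 'q': array([-1.3683,  0.0527,  1.4015, -0.    ,  1.6886, -0.0703]), 'qd': array([-0.0003, -0.0032, -0.0044, -0.0005, -0.0005, -0.0003]), 'joint_efforts': array([  0.0011, -38.1952, -36.0424,  -0.0001,   0.0047,  -0.    ]), 'ee_pos': array([ 0.1414, -0.5054,  0.2307]), 'eef_rot': array([-3.1112, -0.427 ,  0.0001]), 'wrist_force': array([-0.3021,  0.7544, -0.0529]), 'moment': array([-0.0002, -0.0756, -0.0063]), 'grip_force': 0.0, 'gripper_width': 1.0030594387031135}
(array([ 1.3835, -0.1372,  1.016 ]), array([-0.6464,  0.1176, -0.7539])) -0.06682708594369234
(array([ 0.5047, -0.6966,  0.887 ]), array([ 0.0163,  0.6456, -0.764 ])) 0.02145831188511293
(array([ 0.2103, -0.4867,  0.3723]), array([-0.2943, -0.0917, -0.9518])) -0.009031023750624843
```

View pics/s0.png

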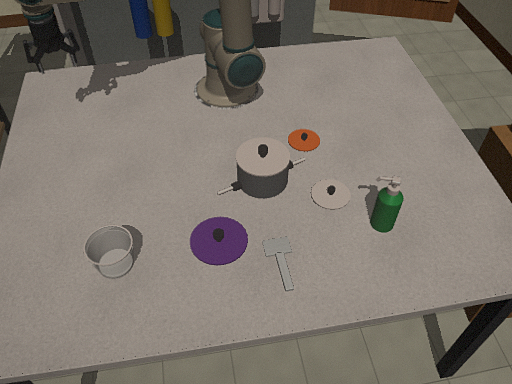

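View pics/d0.png

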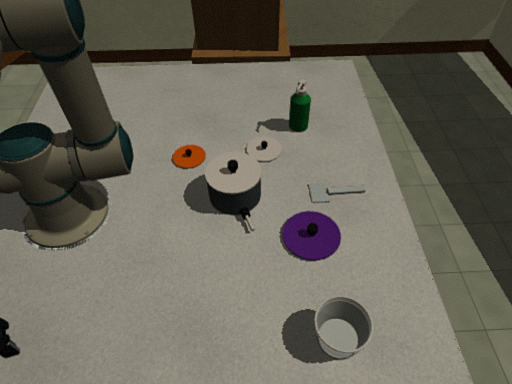

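The scene shows two white lids: one on the grey unit (scene 263,155; side 234,172) and one lying on the base (scene 331,193; side 264,149). There is also an orange lid at scene (304,140) and a purple one at (219,240). The larger white lid, on the unit's rim, fits the description. I'll confirm it in an enlarged crop and measure.

```bash
python3 - <<'E'
from h import *
a=load('s0');b=load('d0')
A=cv2.resize(a['img'][120:220,210:360],None,fx=4,fy=4,interpolation=cv2.INTER_CUBIC)[:300*2]
B=cv2.resize(b['img'][125:245,160:310],None,fx=4,fy=4,interpolation=cv2.INTER_CUBIC)
cv2.imwrite('pics/cA.png',A[:,:,::-1])
cv2.imwrite('pics/cB.png',B[:,:,::-1])
E
```

```text
(no output)
```

View pics/cA.png

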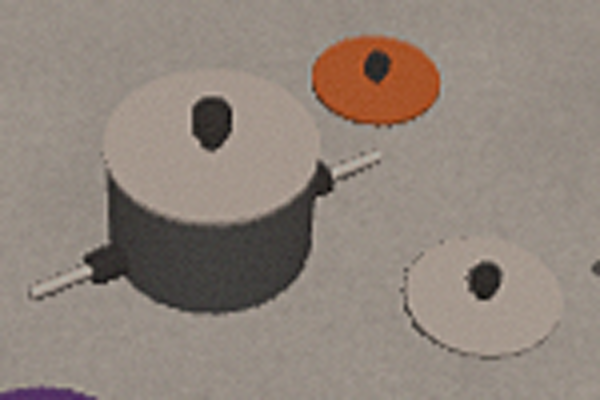

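View pics/cB.png

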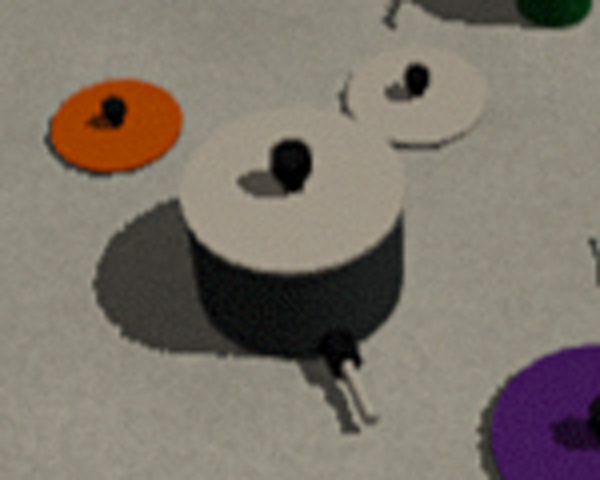

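Crop A confirms it: the unit's white lid is about 216 px wide (centre 212,147) and the loose white one about 158 px (centre 484,297), so the lid on the unit is the one meant. Its knob head is at A(211,117) and B(291,161). The pipe tips are at A(35,292) and A(377,156).

```bash
python3 - <<'E'
from h import *
np.set_printoptions(precision=4,suppress=True)
a=load('s0');b=load('d0')
A=lambda x,y:(210+(x+.5)/4-.5,120+(y+.5)/4-.5)
B=lambda x,y:(160+(x+.5)/4-.5,125+(y+.5)/4-.5)
print('knob',two(a,A(211,117),b,B(291,161)))
print('lid c',two(a,A(212,147),b,B(293,189)))
print('depth knob',at_depth(a,*A(211,117)),at_depth(b,*B(291,161)))
print('lid depth',at_depth(a,*A(150,180)),at_depth(b,*B(230,230)))
t1,t2=at_z(a,*A(35,292),.02),at_z(a,*A(377,156),.02)
print('tips',t1,t2,'mid',(t1+t2)/2,'yaw of y axis deg',np.degrees(np.arctan2(*(t2-t1)[1::-1])), np.linalg.norm(t2-t1))
for n,p in dict(white=A(484,297),orange=A(376,82)).items(): print(n,at_z(a,*p,.011))
for n,p in dict(purple=(219,241),blade=(277,245),handle=(290,289),disp=(383,225),tub=(115,268),corner1=(0,358),corner2=(398,40),c3=(20,80)).items(): print(n,at_z(a,*p,.005), np.linalg.norm(at_z(a,*p,.005)[:2]))
print(manip.camera('wrist')['rvec'])
E
```

```text
knob (array([0.4621, 0.0482, 0.1215]), np.float64(0.0013325060733464192))
lid c (array([0.4619, 0.0495, 0.0922]), np.float64(0.0019553509353821643))
depth knob [0.4746 0.0453 0.133 ] [0.4624 0.0379 0.1329]
lid depth [ 0.4951 -0.0009  0.0999] [0.4198 0.0088 0.0996]
tips [ 0.5135 -0.0877  0.02  ] [0.4219 0.1854 0.02  ] mid [0.4677 0.0488 0.02  ] yaw of y axis deg 108.5427111364832 0.2880529330919512
white [0.5658 0.2296 0.011 ]
orange [0.3318 0.2077 0.011 ]
purple [ 0.6696 -0.1063  0.005 ] 0.677969876839946
blade [0.7086 0.0426 0.005 ] 0.709928900475638
handle [0.8423 0.0475 0.005 ] 0.8436175854968078
disp [0.6948 0.3427 0.005 ] 0.7746823307302164
tub [ 0.7078 -0.3782  0.005 ] 0.8025084806620599
corner1 [ 0.9063 -0.6352  0.005 ] 1.1066980690445158
corner2 [-0.2027  0.7441  0.005 ] 0.7712250610207079
c3 [-0.1841 -0.7539  0.005 ] 0.7760727447365259
[-2.3137  1.7547  0.2525]
```

```bash
cat >> h.py <<'E'
from scipy.spatial.transform import Rotation as Rn
def shift(P,S=None):
    S=S or manip.read_state(); R=Rn.from_rotvec(S['eef_rot']).as_matrix()
    print('tool shift mm',np.round(1000*R.T@(np.array(P)-S['ee_pos']),1),'pos',np.round(S['ee_pos'],4),'yaw y',np.round(np.degrees(np.arctan2(R[1,1],R[0,1])),2),'tilt',np.round(R[:,2],4))
E
python3 - <<'E'
from h import *
shift((.462,.048,.2))
E
```

```text
tool shift mm [ 457.8 -446.6   31.2] pos [ 0.1414 -0.5054  0.2308] yaw y -74.37 tilt [-2.e-04  9.e-04 -1.e+00]
```

```bash

python3 -m creep '[[[0.015,-0.015,0],[0,0,0],-1],[[0.04,-0.04,0],[0,0,0],-1],[[0.065,-0.065,0],[0,0,0],-1],[[0.09,-0.09,0],[0,0,0],-1],[[0.12,-0.12,0],[0,0,0],-1]]'
python3 -m creep '[[[0.025,-0.025,0],[0,0,0],-1],[[0.05,-0.05,0],[0,0,0],-1],[[0.075,-0.075,0],[0,0,0],-1],[[0.1,-0.1,0],[0,0,0],-1],[[0.125,-0.12,0],[0,0,0],-1]]'
python3 -m creep '[[[0.025,-0.025,0],[0,0,0],-1],[[0.05,-0.05,0],[0,0,0],-1],[[0.075,-0.075,0],[0,0,0],-1],[[0.1,-0.1,0],[0,0,0],-1],[[0.125,-0.12,0],[0,0,0],-1]]'
python3 -m creep '[[[0.025,-0.025,0],[0,0,0],-1],[[0.05,-0.05,0.01],[0,0,-0.01],-1],[[0.07,-0.07,0.02],[0,0,-0.03],-1],[[0.088,-0.087,0.031],[0,0,-0.05],-1],[[0.088,-0.087,0.031],[0,0,-0.05],-1]]'
python3 - <<'E'
from h import *
shift((.462,.048,.104))
w=snap('wrist','w1')
print(proj(w,(.462,.048,.133)),manip.read_state()['wrist_force'])
E
```

```text
time: 0.62
ee_pos: [0.2244, -0.3572, 0.2309]
eef_rot: [-3.112, -0.425, 0.0]
wrist_force: [0.8, 0.1, 0.1]
gripper_width: 0.998
grip_force: 0.0
time: 1.03
ee_pos: [0.3127, -0.2072, 0.2315]
eef_rot: [3.112, 0.427, 0.001]
wrist_force: [-0.5, -0.7, 0.3]
gripper_width: 1.003
grip_force: 0.0
time: 1.45
ee_pos: [0.4008, -0.0577, 0.2314]
eef_rot: [3.112, 0.428, 0.001]
wrist_force: [0.0, -1.0, 0.6]
gripper_width: 1.0
grip_force: 0.0
time: 1.87
ee_pos: [0.4618, 0.0507, 0.1974]
eef_rot: [-3.098, -0.512, 0.006]
wrist_force: [-0.1, -0.7, -0.9]
gripper_width: 0.998
grip_force: 0.0
tool shift mm [-0.3  2.9 93.4] pos [0.4618 0.0507 0.1974] yaw y -71.23 tilt [-4.3e-03  9.0e-04 -1.0e+00]
(np.float64(256.28061212200174), np.float64(199.44112355287743)) [-0.63178501 -0.3271736  -0.56509641]
```

View pics/w1.png

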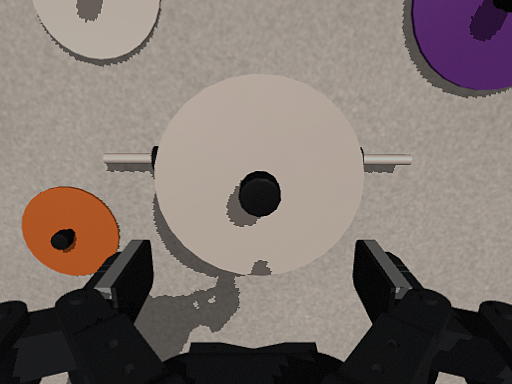

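The wrist view shows the white lid under the gripper with its black knob's top face at about (260,196), and the stub line horizontal in the image (104,159 to 411,160), so the closing line is parallel to the unit's y axis. Lid outline is about x 154–364.

```bash
python3 - <<'E'
from h import *
np.set_printoptions(precision=4,suppress=True)
w=load('w1')
p=at_z(w,260,196,.133);print(p, at_depth(w,260,196), two(w,(260,196),load('s0'),(262.4,146.4)))
a,b=at_z(w,104,159,.02),at_z(w,411,160,.02)
print(a,b,(a+b)/2,np.degrees(np.arctan2(*(b-a)[1::-1])),np.linalg.norm(b-a))
shift((p[0],p[1],.104))
E
```

```text
[0.465  0.0465 0.133 ] [0.4647 0.0464 0.1322] (array([0.4653, 0.0469, 0.1335]), np.float64(0.0006088028908603899))
[0.4164 0.1855 0.02  ] [ 0.5102 -0.0931  0.02  ] [0.4633 0.0462 0.02  ] -71.39025645043921 0.2940366001311558
tool shift mm [ 2.8  3.7 94.5] pos [0.4614 0.0491 0.1985] yaw y -71.32 tilt [-0.0035 -0.0001 -1.    ]
```

```bash

python3 -m creep '[[[0.002,0.002,0.01],[0,0,0],-1],[[0.003,0.004,0.03],[0,0,0],-1],[[0.003,0.004,0.05],[0,0,0],-1],[[0.003,0.004,0.068],[0,0,0],-1],[[0.003,0.004,0.075],[0,0,0],-1]]'
python3 -m creep '[[[0,0,0.006],[0,0,0],-1],[[0,0,0.012],[0,0,0],-1],[[0,0,0.017],[0,0,0],-1],[[0,0,0.019],[0,0,0],-1],[[0,0,0.019],[0,0,0],-1]]'
python3 -m creep '[[[0,0,0],[0,0,0],0],[[0,0,0],[0,0,0],0.2],[[0,0,0],[0,0,0],0.5],[[0,0,0],[0,0,0],1],[[0,0,0],[0,0,0],1]]'
python3 -m creep '[[[0,0,0],[0,0,0],1],[[0,0,0],[0,0,0],1],[[0,0,0],[0,0,0],1],[[0,0,0],[0,0,0],1],[[0,0,0],[0,0,0],1]]'
```

```text
time: 2.33
ee_pos: [0.4645, 0.0436, 0.1226]
eef_rot: [-3.101, -0.502, 0.005]
wrist_force: [-1.1, 0.1, -0.2]
gripper_width: 0.999
grip_force: 0.0
time: 2.75
ee_pos: [0.4659, 0.0447, 0.1063]
eef_rot: [3.101, 0.505, 0.0]
wrist_force: [0.8, 0.5, 0.6]
gripper_width: 1.001
grip_force: 0.0
time: 3.17
ee_pos: [0.4661, 0.0448, 0.1067]
eef_rot: [3.101, 0.505, 0.001]
wrist_force: [-5.4, -0.1, 4.7]
gripper_width: 0.311
grip_force: 59.8
time: 3.58
ee_pos: [0.4662, 0.0448, 0.1068]
eef_rot: [3.101, 0.505, 0.002]
wrist_force: [0.1, 0.3, 4.9]
gripper_width: 0.304
grip_force: 59.0
```

```bash

python3 -m creep '[[[0,0,-0.003],[0,0,0],1],[[0,0,-0.01],[0,0,0],1],[[0,0,-0.02],[0,0,0],1],[[0,0,-0.03],[0,0,0],1],[[0,0,-0.04],[0,0,0],1]]'
python3 -m creep '[[[0,0,-0.01],[0,0,0],1],[[0,0,-0.02],[0,0,0],1],[[0,0,-0.027],[0,0,0],1],[[0,0,-0.03],[0,0,0],1],[[0,0,-0.03],[0,0,0],1]]'
python3 - <<'E'
from h import *
w=snap('wrist','w2');print(manip.read_state()['wrist_force'])
shift((.39,-.17,.177))
E
```

```text
time: 4.0
ee_pos: [0.4659, 0.0448, 0.1476]
eef_rot: [3.101, 0.505, 0.001]
wrist_force: [-0.2, 0.4, 0.6]
gripper_width: 0.303
grip_force: 59.0
time: 4.42
ee_pos: [0.4662, 0.0448, 0.1773]
eef_rot: [3.1, 0.505, 0.002]
wrist_force: [-0.1, -0.7, -1.9]
gripper_width: 0.31
grip_force: 59.0
[-0.17316654  0.00543923 -1.71638625]
tool shift mm [-140.1  179.6   -0.6] pos [0.4659 0.0447 0.1764] yaw y -71.5 tilt [ 3.e-04 -1.e-04 -1.e+00]
```

View pics/w2.png

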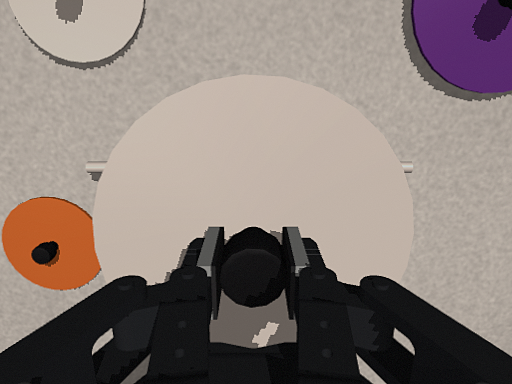

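The lid hangs level from the knob (knob head at 252,275 between the pads), with a weight of about 1.7 N. I'll carry it to the bare spot at (0.39, -0.17).

```bash

python3 -m creep '[[[-0.005,0.007,0],[0,0,0],1],[[-0.018,0.023,0],[0,0,0],1],[[-0.034,0.044,0],[0,0,0],1],[[-0.05,0.065,0],[0,0,0],1],[[-0.066,0.085,0],[0,0,0],1]]'
python3 -m creep '[[[-0.016,0.02,0],[0,0,0],1],[[-0.034,0.042,0],[0,0,0],1],[[-0.05,0.065,0],[0,0,0],1],[[-0.066,0.085,0],[0,0,0],1],[[-0.074,0.094,0],[0,0,0],1]]'
python3 -m creep '[[[0,0,0.005],[0,0,0],1],[[0,0,0.02],[0,0,0],1],[[0,0,0.04],[0,0,0],1],[[0,0,0.06],[0,0,0],1],[[0,0,0.08],[0,0,0],1]]'
python3 -m creep '[[[0,0,0.02],[0,0,0],1],[[0,0,0.038],[0,0,0],1],[[0,0,0.05],[0,0,0],1],[[0,0,0.06],[0,0,0],1],[[0,0,0.064],[0,0,0],1]]'
python3 -m creep '[[[0,0,0],[0,0,0],1],[[0,0,0],[0,0,0],1],[[0,0,0.001],[0,0,0],1],[[0,0,0.002],[0,0,0],1],[[0,0,0.002],[0,0,0],1]]'
```

```text
time: 4.88
ee_pos: [0.4291, -0.0581, 0.1755]
eef_rot: [-3.101, -0.505, 0.002]
wrist_force: [0.5, 0.6, -2.0]
gripper_width: 0.311
grip_force: 59.1
time: 5.3
ee_pos: [0.3882, -0.1718, 0.1756]
eef_rot: [3.101, 0.501, -0.002]
wrist_force: [0.3, -0.2, -1.1]
gripper_width: 0.308
grip_force: 59.1
time: 5.72
ee_pos: [0.3894, -0.1688, 0.0947]
eef_rot: [-3.1, -0.505, 0.001]
wrist_force: [0.6, 0.6, -0.4]
gripper_width: 0.307
grip_force: 59.1
time: 6.13
ee_pos: [0.3888, -0.1686, 0.0303]
eef_rot: [-3.099, -0.505, 0.004]
wrist_force: [-0.2, 0.3, -1.2]
gripper_width: 0.311
grip_force: 59.1
time: 6.55
ee_pos: [0.3901, -0.1695, 0.0307]
eef_rot: [3.1, 0.505, 0.001]
wrist_force: [-0.7, -0.4, -0.1]
gripper_width: 0.308
grip_force: 59.1
```

```bash

python3 -m creep '[[[0,0,0.002],[0,0,0],1],[[0,0,0.004],[0,0,0],1],[[0,0,0.006],[0,0,0],1],[[0,0,0.008],[0,0,0],1],[[0,0,0.009],[0,0,0],1]]'
python3 -m creep '[[[0,0,0],[0,0,0],1],[[0,0,0.0005],[0,0,0],1],[[0,0,0.001],[0,0,0],1],[[0,0,0.001],[0,0,0],1],[[0,0,0.001],[0,0,0],1]]'
```

```text
time: 6.97
ee_pos: [0.3897, -0.1693, 0.0209]
eef_rot: [-3.1, -0.505, 0.001]
wrist_force: [-0.3, 1.1, -0.8]
gripper_width: 0.306
grip_force: 59.1
time: 7.38
ee_pos: [0.3899, -0.1694, 0.0203]
eef_rot: [3.101, 0.505, 0.0]
wrist_force: [0.4, -0.5, -0.2]
gripper_width: 0.307
grip_force: 59.1
```

```bash

python3 -m creep '[[[0,0,0.0005],[0,0,0],1],[[0,0,0.001],[0,0,0],1],[[0,0,0.0015],[0,0,0],1],[[0,0,0.0015],[0,0,0],1],[[0,0,0.0015],[0,0,0],1]]'
python3 -m creep '[[[0,0,0.0005],[0,0,0],1],[[0,0,0.001],[0,0,0],1],[[0,0,0.001],[0,0,0],1],[[0,0,0.001],[0,0,0],1],[[0,0,0.001],[0,0,0],1]]'
```

```text
time: 7.8
ee_pos: [0.3898, -0.1694, 0.0188]
eef_rot: [3.101, 0.505, -0.0]
wrist_force: [-0.4, -0.6, -0.5]
gripper_width: 0.307
grip_force: 59.1
time: 8.22
ee_pos: [0.3899, -0.1694, 0.0178]
eef_rot: [3.101, 0.505, 0.0]
wrist_force: [0.3, -0.2, -1.6]
gripper_width: 0.308
grip_force: 59.2
```

```bash

python3 -m creep '[[[0,0,0.0005],[0,0,0],1],[[0,0,0.001],[0,0,0],1],[[0,0,0.001],[0,0,0],1],[[0,0,0.001],[0,0,0],1],[[0,0,0.001],[0,0,0],1]]'
python3 -m creep '[[[0,0,0.0005],[0,0,0],1],[[0,0,0.001],[0,0,0],1],[[0,0,0.001],[0,0,0],1],[[0,0,0.001],[0,0,0],1],[[0,0,0.001],[0,0,0],1]]'
```

```text
time: 8.63
ee_pos: [0.3899, -0.1695, 0.0177]
eef_rot: [3.101, 0.505, -0.0]
wrist_force: [-5.4, 2.6, 9.6]
gripper_width: 0.309
grip_force: 60.2
time: 9.05
ee_pos: [0.3899, -0.1695, 0.0177]
eef_rot: [-3.101, -0.505, 0.001]
wrist_force: [-10.4, 5.0, 19.7]
gripper_width: 0.305
grip_force: 61.2
```

The lid is down (TCP stopped at 0.0177, upward force growing). I'll ease off, open, and rise.

```bash

python3 -m creep '[[[0,0,-0.0015],[0,0,0],1],[[0,0,-0.0017],[0,0,0],1],[[0,0,-0.0017],[0,0,0],1],[[0,0,-0.0017],[0,0,0],1],[[0,0,-0.0017],[0,0,0],0.2]]'
python3 -m creep '[[[0,0,0],[0,0,0],0],[[0,0,0],[0,0,0],-0.5],[[0,0,0],[0,0,0],-1],[[0,0,0],[0,0,0],-1],[[0,0,0],[0,0,0],-1]]'
python3 -m creep '[[[0,0,-0.003],[0,0,0],-1],[[0,0,-0.015],[0,0,0],-1],[[0,0,-0.035],[0,0,0],-1],[[0,0,-0.065],[0,0,0],-1],[[0,0,-0.1],[0,0,0],-1]]'
python3 -m creep '[[[0,0,-0.035],[0,0,0],-1],[[0.01,-0.01,-0.07],[0,0,0],-1],[[0.02,-0.03,-0.1],[0,0,0],-1],[[0.03,-0.05,-0.11],[0,0,0],-1],[[0.05,-0.07,-0.11],[0,0,0],-1]]'
python3 -m creep '[[[0.02,-0.026,0],[0,0,0],-1],[[0.04,-0.052,0],[0,0,0],-1],[[0.06,-0.078,0],[0,0,0],-1],[[0.08,-0.104,0],[0,0,0],-1],[[0.08,-0.104,0],[0,0,0],-1]]'
python3 - <<'E'
from h import *
w=snap('wrist','w3');s=snap('scene','s3')
shift((.463,.0465,.2))
W=w['img']; S=cv2.resize(s['img'][110:270,150:320],(408,384),interpolation=cv2.INTER_CUBIC)
m=np.hstack([W,S]);m=cv2.resize(m,(800,334),interpolation=cv2.INTER_AREA)
cv2.imwrite('pics/m3.png',m[:,:,::-1])
E
```

```text
time: 9.47
ee_pos: [0.3899, -0.1695, 0.0174]
eef_rot: [3.101, 0.505, 0.0]
wrist_force: [-0.1, -0.4, 0.5]
gripper_width: 0.396
grip_force: 0.0
time: 9.88
ee_pos: [0.3898, -0.1694, 0.0174]
eef_rot: [3.101, 0.505, -0.0]
wrist_force: [0.6, 0.1, 0.3]
gripper_width: 1.0
grip_force: 0.0
time: 10.3
ee_pos: [0.3888, -0.1688, 0.1174]
eef_rot: [-3.099, -0.504, 0.004]
wrist_force: [1.0, -0.3, -0.1]
gripper_width: 1.001
grip_force: 0.0
time: 10.72
ee_pos: [0.4158, -0.087, 0.2318]
eef_rot: [3.098, 0.502, 0.01]
wrist_force: [0.6, 0.3, -1.0]
gripper_width: 1.005
grip_force: 0.0
time: 11.13
ee_pos: [0.4586, 0.0411, 0.2275]
eef_rot: [-3.098, -0.512, -0.001]
wrist_force: [0.6, 0.4, -0.3]
gripper_width: 0.999
grip_force: 0.0
tool shift mm [ 7.7 -6.8 27.4] pos [0.4579 0.0377 0.2274] yaw y -71.37 tilt [-5.e-04 -4.e-04 -1.e+00]
```

View pics/m3.png

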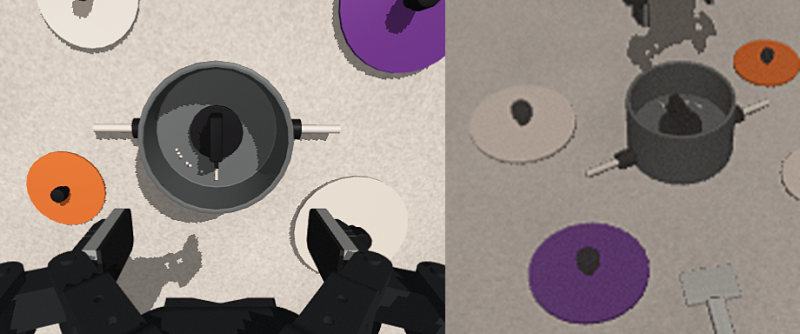

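The wrist view (left) shows the open unit: the bar points down in the image with its white rest pointer at (216,175), and the dots go clockwise from it at about (185,162). The bar is parallel to tool x. The scene crop (right) shows the lid flat on the base at (522,123), clear of everything. I'll hover closer for one precise look.

```bash

python3 -m creep '[[[0.003,-0.003,0.01],[0,0,0],-1],[[0.006,-0.006,0.025],[0,0,0],-0.6],[[0.008,-0.007,0.04],[0,0,0],-0.2],[[0.008,-0.007,0.047],[0,0,0],-0.2],[[0.008,-0.007,0.047],[0,0,0],-0.2]]'
python3 -m creep '[[[0,0,0],[0,0,0],-0.2],[[0,0,0],[0,0,0],-0.2],[[0,0,0],[0,0,0],-0.2],[[0,0,0],[0,0,0],-0.2],[[0,0,0],[0,0,0],-0.2]]'
python3 - <<'E'
from h import *
w=snap('wrist','w4')
shift((.463,.0465,.2))
print(proj(w,(.463,.0465,.083)))
cv2.imwrite('pics/c4.png',cv2.resize(w['img'][90:290,130:390],None,fx=3,fy=3,interpolation=cv2.INTER_CUBIC)[:,:,::-1])
E
```

```text
time: 11.65
ee_pos: [0.4622, 0.0452, 0.1782]
eef_rot: [-3.101, -0.503, 0.006]
wrist_force: [-0.2, -0.3, -0.3]
gripper_width: 0.597
grip_force: 0.0
time: 12.07
ee_pos: [0.4635, 0.046, 0.1811]
eef_rot: [3.101, 0.505, 0.002]
wrist_force: [0.1, -0.0, -0.1]
gripper_width: 0.598
grip_force: 0.0
tool shift mm [ -0.3  -0.6 -19.1] pos [0.4635 0.046  0.1809] yaw y -71.51 tilt [ 7.e-04 -1.e-04 -1.e+00]
(np.float64(250.9834073481128), np.float64(184.3104150097635))
```

View pics/c4.png

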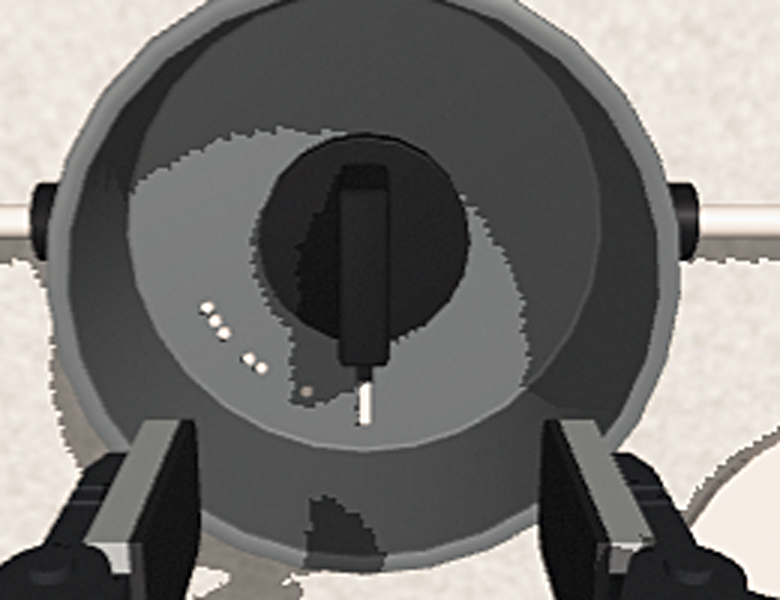

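The crop shows the bar's top face spanning (340–388, 188–362), centre (364,275), which is full-frame (251,181.5) against a prediction of (251,184). It lies along tool x, with the pointer on the rest bar.

```bash
python3 - <<'E'
from h import *
w=load('w4');p=at_z(w,251,181.5,.083);print(p,at_depth(w,251,181.5))
e=at_z(w,130+364/3,90+188/3,.083)-at_z(w,130+364/3,90+362/3,.083);print(np.linalg.norm(e),np.degrees(np.arctan2(e[1],e[0])))
shift((p[0],p[1],.050))
E
```

```text
[0.46504031 0.04716662 0.083     ] [0.46480794 0.04709252 0.08215648]
0.04423264306966511 18.434245966471654
tool shift mm [  1.8  -0.7 130.9] pos [0.4635 0.046  0.1809] yaw y -71.51 tilt [ 7.e-04 -1.e-04 -1.e+00]
```

```bash

python3 -m creep '[[[0.001,-0.001,0.015],[0,0,0],-0.2],[[0.001,-0.001,0.04],[0,0,0],-0.2],[[0.001,-0.001,0.065],[0,0,0],-0.2],[[0.001,-0.001,0.085],[0,0,0],-0.2],[[0.001,-0.001,0.095],[0,0,0],-0.2]]'
python3 -m creep '[[[0,0,0.01],[0,0,0],-0.2],[[0,0,0.02],[0,0,0],-0.2],[[0,0,0.03],[0,0,0],-0.2],[[0,0,0.034],[0,0,0],-0.2],[[0,0,0.034],[0,0,0],-0.2]]'
python3 -m creep '[[[0,0,0],[0,0,0],0.2],[[0,0,0],[0,0,0],0.5],[[0,0,0],[0,0,0],0.8],[[0,0,0],[0,0,0],1],[[0,0,0],[0,0,0],1]]'
python3 -m creep '[[[0,0,0],[0,0,0],1],[[0,0,0],[0,0,0],1],[[0,0,0],[0,0,0],1],[[0,0,0],[0,0,0],1],[[0,0,0],[0,0,0],1]]'
python3 -c "
from h import *
s=manip.read_state();print(s['moment'],s['q']);shift((.4645,.047,.05))"
```

```text
time: 12.53
ee_pos: [0.4626, 0.0473, 0.0829]
eef_rot: [-3.1, -0.505, 0.006]
wrist_force: [-0.1, 0.3, -1.1]
gripper_width: 0.6
grip_force: 0.0
time: 12.95
ee_pos: [0.4636, 0.0473, 0.0507]
eef_rot: [-3.101, -0.505, 0.002]
wrist_force: [-0.3, -0.3, 0.3]
gripper_width: 0.6
grip_force: 0.0
time: 13.37
ee_pos: [0.4643, 0.0476, 0.0523]
eef_rot: [-3.1, -0.505, -0.002]
wrist_force: [-2.6, 2.4, 5.4]
gripper_width: 0.141
grip_force: 59.1
time: 13.78
ee_pos: [0.4644, 0.0476, 0.0524]
eef_rot: [-3.1, -0.505, -0.002]
wrist_force: [-2.5, 3.0, 5.0]
gripper_width: 0.144
grip_force: 59.1
[ 0.3948812   0.37434    -0.01200745] [2.26867466e-02 3.09436748e-02 1.79144932e+00 4.72588838e-04
 1.31798831e+00 1.27040242e+00]
tool shift mm [-0.1  0.6  2.4] pos [0.4644 0.0476 0.0524] yaw y -71.5 tilt [ 1.2e-03  5.0e-04 -1.0e+00]
```

Grip is on the bar (opening 0.144 × 85 ≈ 12 mm). Next I turn clockwise, which is +z of the tool.

```bash

python3 -m creep '[[[0,0,0],[0,0,0.06],1],[[0,0,0],[0,0,0.13],1],[[0,0,0],[0,0,0.2],1],[[0,0,0],[0,0,0.27],1],[[0,0,0],[0,0,0.34],1]]'
python3 -m creep '[[[0,0,0],[0,0,0.07],1],[[0,0,0],[0,0,0.14],1],[[0,0,0],[0,0,0.21],1],[[0,0,0],[0,0,0.28],1],[[0,0,0],[0,0,0.35],1]]'
python3 -c "
from h import *
s=manip.read_state();print(s['moment'],s['q'][5]);shift((.4645,.047,.05))"
```

```text
time: 14.2
ee_pos: [0.4644, 0.0473, 0.0524]
eef_rot: [3.141, -0.032, 0.002]
wrist_force: [-1.5, 0.6, 6.2]
gripper_width: 0.141
grip_force: 59.1
time: 14.62
ee_pos: [0.4643, 0.047, 0.0524]
eef_rot: [3.087, -0.578, 0.002]
wrist_force: [-2.8, -1.5, 5.6]
gripper_width: 0.142
grip_force: 59.2
[-0.17722774  0.46175695  0.10972878] 1.96378946425495
tool shift mm [ 0.2 -0.1  2.4] pos [0.4643 0.047  0.0524] yaw y -111.23 tilt [ 1.e-03 -9.e-04 -1.e+00]
```

```bash

python3 -m creep '[[[0,0,0],[0,0,0.07],1],[[0,0,0],[0,0,0.14],1],[[0,0,0],[0,0,0.21],1],[[0,0,0],[0,0,0.28],1],[[0,0,0],[0,0,0.35],1]]'
python3 -m creep '[[[0,0,0],[0,0,0.01],1],[[0,0,0],[0,0,0.02],1],[[0,0,0],[0,0,0.025],1],[[0,0,0],[0,0,0.025],1],[[0,0,0],[0,0,0.025],1]]'
python3 - <<'E'
from h import *
s=manip.read_state();print(s['moment'],s['q'][5]);shift((.4645,.047,.05))
w=snap('wrist','w5');S=snap('scene','s5');d=snap('side','d5')
m=np.hstack([w['img'],cv2.resize(S['img'][100:292,140:396],(512,384),interpolation=cv2.INTER_CUBIC)])
cv2.imwrite('pics/m5.png',cv2.resize(m,(800,300),interpolation=cv2.INTER_AREA)[:,:,::-1])
E
```

```text
time: 15.03
ee_pos: [0.4641, 0.0467, 0.0523]
eef_rot: [2.939, -1.107, 0.001]
wrist_force: [-3.3, -2.3, 6.5]
gripper_width: 0.142
grip_force: 59.4
time: 15.45
ee_pos: [0.4641, 0.0467, 0.0523]
eef_rot: [2.927, -1.139, 0.001]
wrist_force: [-3.2, -2.3, 7.1]
gripper_width: 0.147
grip_force: 59.3
[-0.38492509  0.73289303  0.11475675] 2.3352504767616984
tool shift mm [ 0.1 -0.5  2.3] pos [0.4641 0.0467 0.0523] yaw y -132.52 tilt [ 4.0e-04 -1.5e-03 -1.0e+00]
```

View pics/m5.png

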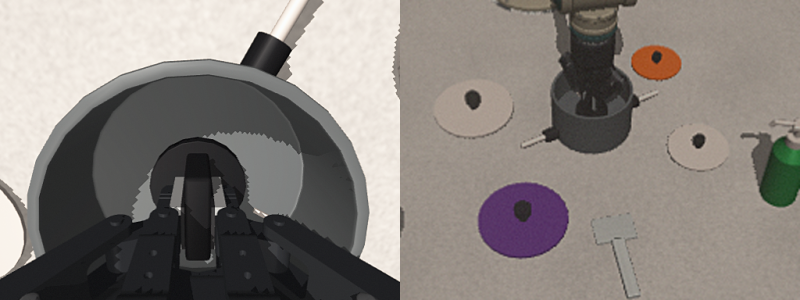

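The left image shows the bar (198,205) clamped and still aligned with the pads after a 61° (1.065 rad) turn. The spring moment is 0.115 N m, as expected at the third click. The right image shows the lid flat on the base at (473,108), and the scraper, dispenser and other lids unmoved.

```bash
python3 -c "
from station import manip
print(manip.job_done())"
```

```text
the job is handed in; nothing more can be done
None
```

The lid is set down flat on the base beside the unit. The dial is turned about 1.065 rad clockwise to its third click and still held in the gripper; the job was handed in at about 15.6 s, with no verdict returned.

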